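# Meter one steel pin from a tipping tray and feed the magazine tube

### The arm

A 6-joint arm with a two-finger parallel gripper is mounted at the origin on the work surface. World frame = base frame: x ahead of the robot, y to its left, z up, the work surface at z = 0. Lengths are in m, angles in rad, forces in N, time in s.
With the tool pointing down it reaches from about 0.3 to 0.875 m from the base axis. Payload 6.4 kg.
Tool frame: the origin (TCP) lies midway between the tips of the shut fingers; the grasp point (between the pads) lies 19 mm behind it; x points along the fingers, y is the direction in which the jaws open and shut, and the axes are right-handed (so a half turn about x gives the same grasp; the last joint's range is limited). The gripper opens to 85 mm and grips with 20 to 120 N. Pads are 22 mm wide; open, the fingers measure 114 mm over their backs; the gripper's body (76 mm by 85 mm) begins 54 mm behind the grasp point. The pads swing forward as they close: fully open they stand 13 mm farther back than shut.
Start: joints at [-1.365, 0.181, 1.607, -0, 1.354, -0.206], TCP at [0.23, -0.527, 0.231] pointing down, gripper open.
Joint ranges: [-2.99, 2.99], [-0.89, 2.07], [0.3, 2.58], [-1.14, 4.28], [0, 2.63], [-3.12, 3.12]. Speed limits (rad/s): [2.57, 2.57, 3.01, 3.14, 3.14, 3.14].

### API

Orientations are given as a unit quaternion [w, x, y, z].
In Python, from bench import ctrl gives the robot as it stands.
- The arm moves only by the tool step_arm, never from a script. Its argument "motion" is a list of rows, each a list of 7 numbers: the shift along the tool's x, y, z in mm, then the turn, a rotation vector about the tool's x, y, z in degrees, then the closure in counts, from 0 (fully open) to 255 (shut). In form: [[tx, ty, tz, rx, ry, rz, hand], ...]. A call has 1 to 10 rows; each row is the pose to reach, as a shift and turn from the pose commanded when the call began, along the tool's axes at that moment; what a row does not reach only later rows make up. A row lasts 1/8 s, in which the tool goes at most 62.5 mm and 10.7 degrees, less where a joint would pass 70% of its speed; a pose out of reach is approached as far as the arm can. A call with a gripper value outside its range is refused whole. The fingers move at their own pace and stop on an object; the grip force is fixed at half the most. Time passes only in rows, so rows that repeat a pose let the fingers close. It gives the time, the measured TCP pose, the force and the opening at its end, in the units of the state.
- ctrl.get_obs(): the state, without advancing time (a new reading comes with each control period).
- ctrl.camera(name): name is "side" or "top" or "wrist"; returns (picture, depth): 480x640x3 uint8, red, green, blue; 480x640 float32, m along the optical axis (not along the pixel's ray), 0 where there is no reading.
- ctrl.camera_info(name): a dict with "fx", "fy", "cx", "cy" (pixels), "T" (4x4, takes a point from camera to world coordinates); the wrist camera has in their place "hand_eye" (4x4, takes a point from camera to tool coordinates, whose origin is the TCP and whose axes are the tool frame's). Camera axes: x right, y down, z forward; pixel columns grow to the right and rows downward; lengths in m; the calibration is good to about 2 mm. The wrist camera is an equidistant fisheye: a pixel r from the principal point sees the ray r / f radians off the axis. A picture is of the moment at which its call begins: read the wrist's pose just before it. camera_info takes no time and is no camera call.
- ctrl.hand_in(): hands the job in, once; it reports no verdict.
The state is a dict: "time_s": time; "q": joint angles; "dq": joint speeds; "joint_efforts": joint torques, N m; "eef_pos": TCP position; "eef_rot": TCP orientation; "wrist_force": force on the tool from outside, world axes, zero at the start; "torque": the same for the moment, N m; "opening": opening from 0.0 (shut) to 1.0 (fully open).
Only numpy, scipy, OpenCV 4.12 (cv2) and the standard library are available. Lean on these libraries where they do the work, as an engineer would, in place of code of your own. Each camera call takes 0.05 s, during which the arm holds its last target. There are 200 camera calls.

### The job

Slowly press the red pad to tip the blue tray until just one steel pin rolls out into the gutter, then let the tray back down level with the other two pins still in it. Then push that pin along the gutter into the green tube so that it drives the pin already there hard against the closed end. Do not touch the pins with the gripper until they are in the gutter, and leave the other things on the bench where they are.

Things in the scene. Friction and masses are not known exactly. Their poses are not given: they have to be found in the camera images.
- feeder: Pin feeder, a fixed stand on a plywood base (x -150 to 120, y -190 to 210, top z 8). Origin on the table under the tray's hinge; x from hinge into the tray, y along hinge, gutter and tube (towards the tube), z up. 'F' below = this frame, mm. Blue tray: x 0 to 126, y +-49, floor z 65, walls to z 95, front open. A 22 degree chute (y +-50, cheeks to z 76, x -72 to -10) leads down to the gutter.
- gutter (a point): Axis at which a pin comes to rest in the V gutter at the foot of the chute: F (-100, 0, 32), pin along y, its centre within 7 of y 0. The gutter is open above and at its end y -50 (only the base plate beyond). Inner side: the chute; outer side: slopes up at 60 degrees to F (-131, -, 55). At y 50 it runs straight into the tube.
- mouth (a point): Mouth of the closed-end green tube, on its axis, F (-100, 50, 32). The tube lies along y on the gutter's own V floor, 3 mm clearance, slotted roof (top z 55) through which pins are seen. 150 mm deep: with two pins fully home the second still stands 10 mm out of the mouth. Pushing pins along takes up to about 10 N.
- tube_end (a point): Inner face of the tube's closed end, on its axis, F (-100, 200, 32).
- tray (a joint): Tilt of the blue tray, rad: 0 level, on its stop; grows as the pad is pressed; limit 0.78. Falls back level when let go. Pressing takes about 10 to 20 N. The front pin lies behind a low brass rib, set to another height (0.5 to 1.4 mm) each time: it rolls out at a tilt between 0.17 and 0.44, to be found by tipping slowly. The other pins, behind 3.5 mm ribs, roll out above 0.5.
- pad (a point): Centre of the top of the red press pad (44 x 44 mm, 10 thick), on a lever fixed to the tray; F (-90, -150, 66) with the tray level. It turns with the tray about the hinge axis (x 0, z 60, along y): pressed, it sinks 90 mm x sin(tilt). Nothing but the base plate (z 8) is under it.
- pin_front_c (a point): Front pin in the tray, nearest the chute; steel pin, a plain round bar 80 mm long, 30 mm in diameter, about 0.35 to 0.5 kg, end faces with an orange dot. The point is its centre; y runs along its length (x and z turn as it rolls). Starts at F (38, 0, 80). As it rolls off, the press force on the pad drops by 1 to 2 N.
- pin_mid_c (a point): Middle pin in the tray; steel pin, a plain round bar 80 mm long, 30 mm in diameter, about 0.35 to 0.5 kg, end faces with an orange dot. The point is its centre; y runs along its length (x and z turn as it rolls). It starts at F (70, 0, 80).
- pin_back_c (a point): Back pin in the tray; steel pin, a plain round bar 80 mm long, 30 mm in diameter, about 0.35 to 0.5 kg, end faces with an orange dot. The point is its centre; y runs along its length (x and z turn as it rolls). It starts at F (102, 0, 80).
- pin_loaded_c (a point): Pin already lying in the tube, not yet at its closed end; steel pin, a plain round bar 80 mm long, 30 mm in diameter, about 0.35 to 0.5 kg, end faces with an orange dot. The point is its centre; y runs along its length (x and z turn as it rolls). 
- screwdriver: Bystander: screwdriver with orange handle, lying on the table, about 200 mm long; origin under its middle.
- mallet: Bystander: hammer with wooden handle, about 280 mm long, lying; origin under its middle.
- screw_jar: Bystander: jar, 64 mm across, 85 mm high; origin at its underside.
- tape: Bystander: yellow tape measure 65 x 35 x 62 mm; origin at its underside.
- block: Bystander: cork sanding block 120 x 55 x 30 mm; origin at its underside.
- offcut: Bystander: wood offcut 160 x 60 x 22 mm; origin at its underside.
- mug: Bystander: blue mug 76 mm across, 90 mm high; origin at its underside.
There are look-alikes about, which are no part of the job. What is shaped like the part that bears pin_front_c but black is not meant. What is shaped like the part that bears pin_back_c but yellow is not meant.

How it is judged:
On the way, in this order (a step that is already met when the one before it is completed fails the run):
1. the front pin lies in the gutter outside the tube, the other two still in the tray (x of pin_front_c in the frame of feeder between -0.112 and -0.088 m and z of pin_front_c in the frame of feeder below 0.042 m and y of pin_front_c in the frame of feeder between -0.03 and 0.03 m and x of each of pin_mid_c, pin_back_c in the frame of feeder above 0.045 m and z of each of pin_mid_c, pin_back_c in the frame of feeder above 0.068 m), for 0.2 s.
2. that pin is pushed into the tube with the tray back down level (value of joint tray below 0.05 rad and y of pin_front_c in the frame of feeder above 0.055 m and x of each of pin_mid_c, pin_back_c in the frame of feeder above 0.045 m and z of each of pin_mid_c, pin_back_c in the frame of feeder above 0.068 m), for 0.1 s.
At the end, for the whole second after the job is handed in: The front pin and the loaded pin lie in the tube, both within 7 mm of fully home (loaded pin against the closed end, front pin against it) and at rest; the middle and back pins lie in the tray, the tray is level (within 0.05 rad), and no bystander has moved 30 mm or more (x of pin_front_c in the frame of feeder between -0.112 and -0.088 m and z of pin_front_c in the frame of feeder below 0.042 m and y of pin_front_c in the frame of feeder above 0.073 m and y of pin_loaded_c in the frame of feeder above 0.153 m and x of each of pin_mid_c, pin_back_c in the frame of feeder above 0.045 m and z of each of pin_mid_c, pin_back_c in the frame of feeder above 0.068 m and value of joint tray below 0.05 rad and linear speed of each of pin_front, pin_loaded below 0.02 m/s and distance of each of screwdriver, mallet, screw_jar, tape, block, offcut, mug from where it was at the start of the episode below 0.03 m); the robot touches nothing.
It fails at once if the tray is tipped with a jerk (value of joint tray above 0.15 rad and velocity of joint tray above 1.5 rad/s).
It fails at once if a second pin leaves the tray (x of any of pin_mid_c, pin_back_c in the frame of feeder below 0.02 m).
It fails at once if the gripper touches a pin that is not down in the gutter ((contact force between the fingers and pin_front above 0.5 N and z of pin_front_c in the frame of feeder above 0.05 m) or (contact force between the fingers and pin_mid above 0.5 N and z of pin_mid_c in the frame of feeder above 0.05 m) or (contact force between the fingers and pin_back above 0.5 N and z of pin_back_c in the frame of feeder above 0.05 m)).
It also fails if it takes over 58 s, if anything falls off the work surface, if the arm or the gripper's body presses on something with over 40 N, if the wrist force passes 120 N, or if a joint passes its speed limit or range.

## Working session

There is one attempt and no reset: what is moved stays moved. The work goes in short steps, Python scripts to look and compute and a tool call to move; the robot and the scene stay as the last step left them, time stands still between calls to the robot, and variables do not carry over. Pictures are saved under pics/ and viewed, about 8 in all and at most 12, crops included, and the job is handed in when it is done.

Besides the shell and the picture viewer there is one more tool, called after "Request:" in YAML: its name, and indented under it one key for each argument. step_arm: Moves the arm, as the interface text tells. Its arguments: {"type":"object","properties":{"motion":{"type":"array","items":{"type":"array","items":{"type":"number"}}}},"required":["motion"]}

```bash
mkdir -p pics; ls
python3 - <<'E'
from bench import ctrl
import cv2, numpy as np
for n in("top","side"):
    p,d=ctrl.camera(n); cv2.imwrite(f"pics/{n}0.png",p[:,:,::-1]); np.savez(f"{n}0.npz",p=p,d=d)
    i=ctrl.camera_info(n); print(n,i["fx"],i["cx"],i["cy"]); print(np.round(i["T"],3))
o=ctrl.get_obs(); print({k:np.round(v,3) for k,v in o.items()})
E
```

```text
pics
top 462.1678124525579 316.19496263368603 235.96161871094546
[[-0.005 -0.984  0.176  0.375]
 [-1.     0.006  0.006 -0.021]
 [-0.007 -0.175 -0.984  1.15 ]
 [ 0.     0.     0.     1.   ]]
side 526.9754483300163 314.89824646311166 240.0922466079434
[[-0.701 -0.514  0.495 -0.061]
 [-0.713  0.5   -0.491  0.615]
 [ 0.005 -0.697 -0.717  0.994]
 [ 0.     0.     0.     1.   ]]
{'time_s': np.float64(0.1), 'q': array([-1.365,  0.181,  1.608, -0.   ,  1.354, -0.206]), 'dq': array([ 0.   , -0.001, -0.003,  0.001, -0.   ,  0.001]), 'joint_efforts': array([ 0.0000e+00, -4.4588e+01, -3.5224e+01, -0.0000e+00,  4.0000e-03,
        0.0000e+00]), 'eef_pos': array([ 0.23 , -0.526,  0.23 ]), 'eef_rot': array([-0.144, -0.692, -0.145,  0.692]), 'wrist_force': array([ 0.962, -0.884, -0.826]), 'torque': array([ 0.018, -0.031,  0.027]), 'opening': np.float64(0.995)}
```

View pics/top0.png

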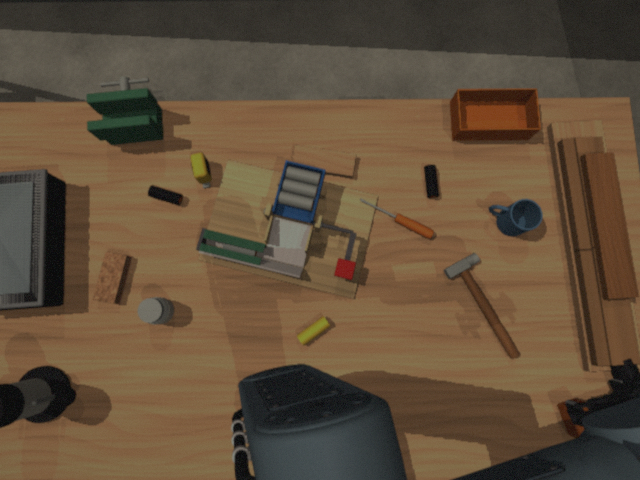

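View pics/side0.png

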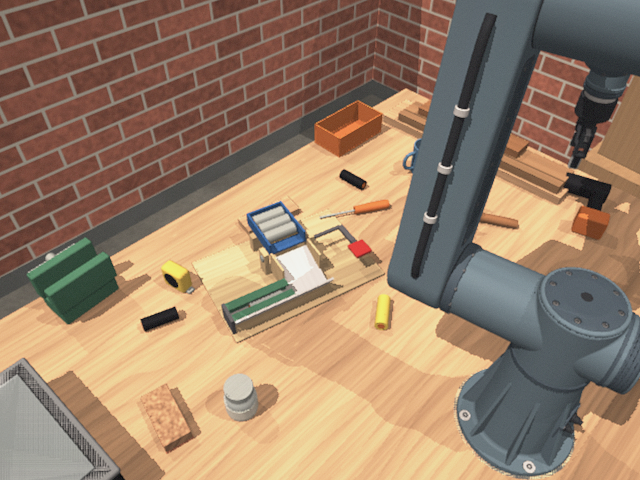

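The top view shows the feeder with the blue tray holding three pins at (300,190), the chute at (290,235), the green tube at (232,247) and the red pad at (345,268). The side view agrees: pad (360,249), tube (260,300). The look-alikes are a yellow pin at (313,331) and black ones at (165,195) and (431,181). I'll fit the feeder frame from the pad, tube and tray.

```bash
cat > h.py <<'E'
import numpy as np, cv2
from bench import ctrl
def cloud(n,p,d):
    i=ctrl.camera_info(n); v,u=np.indices(d.shape)
    c=np.stack([(u-i["cx"])/i["fx"]*d,(v-i["cy"])/i["fy"]*d,d,np.ones_like(d)],-1)
    return (c@i["T"].T)[...,:3]
def ray(n,u,v,z):
    i=ctrl.camera_info(n);T=i["T"]; r=T[:3,:3]@np.array([(u-i["cx"])/i["fx"],(v-i["cy"])/i["fy"],1]); o=T[:3,3]
    return o+r*(z-o[2])/r[2]
def big(m):
    k,l,s,c=cv2.connectedComponentsWithStats(m.astype(np.uint8)); j=1+np.argmax(s[1:,4]); return l==j,c[j],s[j]
E
cat > loc.py <<'E'
from h import *
for n in("top","side"):
    f=np.load(n+"0.npz");p,d=f["p"],f["d"];W=cloud(n,p,d);hsv=cv2.cvtColor(p,cv2.COLOR_RGB2HSV);H,S,V=[hsv[...,k].astype(int) for k in range(3)]
    roi=np.zeros(d.shape,bool)
    if n=="top": roi[150:300,190:385]=1
    else: roi[190:345,190:385]=1
    red=big(roi&((H<5)|(H>174))&(S>170)&(V>80)); print(n,"pad",red[1],red[2],"ray",ray(n,*red[1],.066).round(4),"cloud",np.median(W[red[0]],0).round(4))
    g=big(roi&(H>55)&(H<95)&(S>60)&(V>30)); P=W[g[0]]; P=P[(P[:,2]>.045)&(P[:,2]<.065)]
    print(" tube",g[1],g[2],len(P),"zmed",np.median(P[:,2])); r=cv2.minAreaRect((P[:,:2]*1000).astype(np.float32)); print("  ",r, cv2.boxPoints(r).round(0).tolist())
    b=big(roi&(H>100)&(H<125)&(S>110)&(V>40)); P=W[b[0]]; P=P[(P[:,2]>.085)&(P[:,2]<.105)]
    r=cv2.minAreaRect((P[:,:2]*1000).astype(np.float32)); print(" tray",b[1],len(P),r,cv2.boxPoints(r).round(0).tolist())
E
python3 loc.py
```

```text
top pad [344.71293375 268.74763407] [335 259  21  21 317] ray [ 0.4897 -0.0805  0.066 ] cloud [ 0.4894 -0.0811  0.0658]
 tube [233.61506276 240.65481172] [203 230  62  22 478] 473 zmed 0.05519166823621524
   ((560.6864624023438, 185.68661499023438), (150.48577880859375, 18.843582153320312), 75.74708557128906) [[533.0, 115.0], [551.0, 110.0], [588.0, 256.0], [570.0, 261.0]]
 tray [297.57263752 200.40056417] 270 ((674.5039672851562, 26.424362182617188), (97.90983581542969, 125.868408203125), 75.16267395019531) [[601.0, -5.0], [723.0, -37.0], [748.0, 58.0], [626.0, 90.0]]
side pad [359.23849372 248.08368201] [348 240  23  18 239] ray [ 0.4856 -0.079   0.066 ] cloud [ 0.4856 -0.0789  0.0662]
 tube [255.3220339  295.09981168] [225 279  63  33 531] 510 zmed 0.05557615156605766
   ((557.6484375, 184.10133361816406), (147.1536102294922, 25.765005111694336), 76.4104995727539) [[528.0, 116.0], [553.0, 110.0], [587.0, 253.0], [562.0, 259.0]]
 tray [276.64720812 231.93274112] 358 ((671.0101928710938, 28.368682861328125), (99.58191680908203, 130.3304443359375), 75.7639389038086) [[596.0, -4.0], [722.0, -36.0], [746.0, 61.0], [620.0, 93.0]]
```

```bash
cat >> h.py <<'E'
from scipy.spatial.transform import Rotation as R
O=np.array([612,43,0.]);YAW=np.deg2rad(-14.5)
c_,s_=np.cos(YAW),np.sin(YAW); F=np.array([[c_,-s_,0],[s_,c_,0],[0,0,1]])
def toF(w): return F.T@(np.asarray(w)*1000-O)
def state():
    o=ctrl.get_obs(); w,x,y,z=o["eef_rot"]; return o,R.from_quat([x,y,z,w])
def plan(f):
    o,r=state(); p=o["eef_pos"]*1000; T=r.as_matrix()
    best=None
    for s in(1,-1):
        x=np.array([0,0,-1.]);y=s*F[:,1];D=R.from_matrix(np.c_[x,y,np.cross(x,y)]); rv=(r.inv()*D).as_rotvec(degrees=True)
        if best is None or np.linalg.norm(rv)<np.linalg.norm(best): best=rv
    print("t",o["time_s"],"F now",toF(o["eef_pos"]).round(1),"shift",(T.T@(O+F@np.array(f,float)-p)).round(1),"rot",best.round(1),"force",o["wrist_force"].round(1),"open",o["opening"].round(2))
E
python3 - <<'E'
from h import *
o,r=state();print(r.as_matrix().round(2),o["q"])
plan([-90,-150,230]); plan([-90,-150,80])
E
```

```text
[[-0.    0.4  -0.92]
 [ 0.   -0.92 -0.4 ]
 [-1.   -0.   -0.  ]] [-1.36529352e+00  1.81480054e-01  1.60790531e+00 -2.93639861e-05
  1.35381153e+00 -2.06299160e-01]Traceback (most recent call last):
  File "<stdin>", line 3, in <module>
  File "h.py", line 24, in plan
    print("t",o["time_s"],"F now",toF(o["eef_pos"]).round(1),"shift",(T.T@(O+F@np.array(f,float)-p)).round(1),"rot",best.round(1),"force",o["wrist_force"].round(1),"open",o["opening"].round(2))
                                                                                                                                                                           ^^^^^^^^^^^^^^^^^^
AttributeError: 'float' object has no attribute 'round'
```

```bash
sed -i 's/o\["opening"\].round(2)/round(o["opening"],2)/' h.py
python3 - <<'E'
from h import *
plan([-90,-150,230]); plan([-90,-150,100])
E
```

```text
t 0.1 F now [-227.2 -646.9  230.5] shift [   1.1 -306.4 -414.6] rot [38.1  0.   0.1] force [ 1.  -0.9 -0.8] open 0.99
t 0.1 F now [-227.2 -646.9  230.5] shift [ 131.1 -306.2 -414.5] rot [38.1  0.   0.1] force [ 1.  -0.9 -0.8] open 0.99
```

Request:
step_arm:
  motion:
    - [0,-306,-414,38,0,0,255]
    - [0,-306,-414,38,0,0,255]
    - [0,-306,-414,38,0,0,255]
    - [0,-306,-414,38,0,0,255]
    - [0,-306,-414,38,0,0,255]
    - [0,-306,-414,38,0,0,255]
    - [0,-306,-414,38,0,0,255]
    - [0,-306,-414,38,0,0,255]
    - [50,-306,-414,38,0,0,255]
    - [100,-306,-414,38,0,0,255]

```text
time_s: 1.35
eef_pos: [0.488, -0.079, 0.1304]
eef_rot: [-0.087, 0.702, -0.088, -0.701]
wrist_force: [0.8, -0.1, 0.4]
opening: 0.003
```

Run:
```python
from h import *
plan([-90,-150,80])
o,r=state(); p,d=ctrl.camera("wrist"); i=ctrl.camera_info("wrist"); cv2.imwrite("pics/w1.png",p[:,:,::-1]); np.savez("w1.npz",p=p,d=d,pos=o["eef_pos"],r=r.as_matrix()); print(i)
p,d=ctrl.camera("side"); cv2.imwrite("pics/s1.png",cv2.resize(p[180:350,180:410,::-1],None,fx=3,fy=3))
```

```text
t 1.35 F now [ -89.5 -149.2  130.4] shift [50.4  0.8  0.6] rot [ 0.3 -0.1 -0. ] force [ 0.8 -0.1  0.4] open 0.0
{'fx': 371.64829954431775, 'fy': 371.64829954431775, 'cx': 317.2632915262459, 'cy': 236.60192547936768, 'hand_eye': array([[ 2.50852768e-04, -3.11552294e-01,  9.50228975e-01,
        -1.43224379e-01],
       [ 9.99998831e-01,  1.51110924e-03,  2.31456924e-04,
         1.70746290e-03],
       [-1.50801072e-03,  9.50227807e-01,  3.11552309e-01,
        -7.99124983e-02],
       [ 0.00000000e+00,  0.00000000e+00,  0.00000000e+00,
         1.00000000e+00]])}
```

View pics/w1.png

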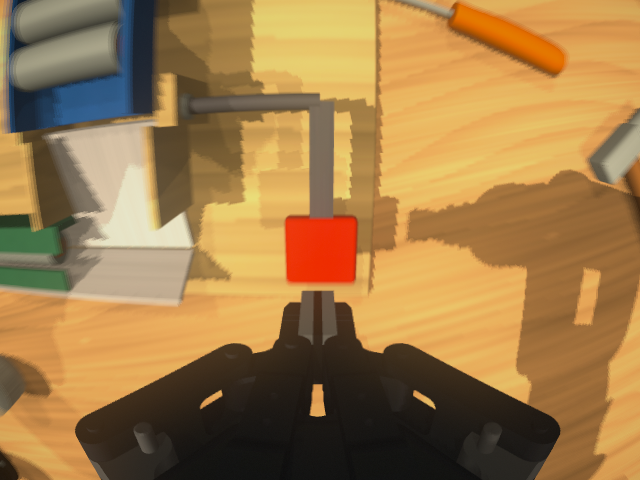

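View pics/s1.png

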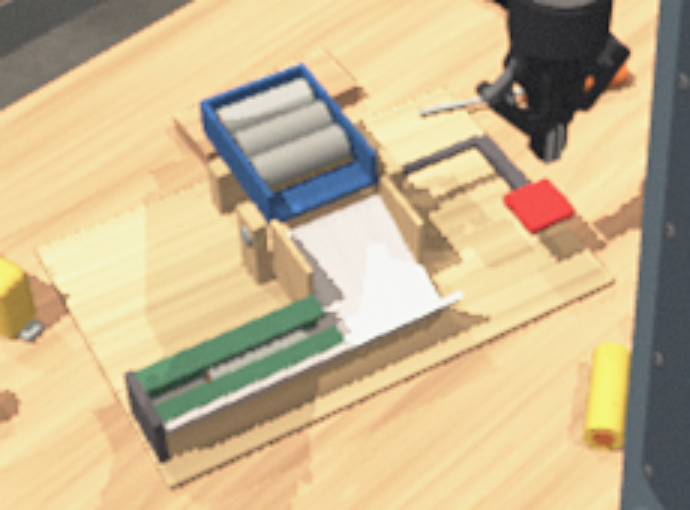

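s1 shows the front pin at (300,155) behind its rib, the pad at (540,205) and the loaded pin in the slot around (250,360). The wrist view has the pad at (321,249), centred under the fingers. Now I'll press slowly.

Request:
step_arm:
  motion:
    - [30,0,0,0,0,0,255]
    - [52,0,0,0,0,0,255]
    - [59,0,0,0,0,0,255]
    - [61,0,0,0,0,0,255]
    - [63,0,0,0,0,0,255]
    - [65,0,0,0,0,0,255]
    - [67,0,0,0,0,0,255]
    - [69,0,0,0,0,0,255]
    - [71,0,0,0,0,0,255]
    - [71,0,0,0,0,0,255]

```text
time_s: 2.7
eef_pos: [0.4874, -0.081, 0.0616]
eef_rot: [-0.088, 0.702, -0.089, -0.701]
wrist_force: [-5.0, 2.1, 12.8]
opening: -0.002
```

Request:
step_arm:
  motion:
    - [1,0,0,0,0,0,255]
    - [2,0,0,0,0,0,255]
    - [3,0,0,0,0,0,255]
    - [4,0,0,0,0,0,255]
    - [5,0,0,0,0,0,255]
    - [6,0,0,0,0,0,255]
    - [7,0,0,0,0,0,255]
    - [8,0,0,0,0,0,255]

```text
time_s: 3.7
eef_pos: [0.4876, -0.081, 0.0538]
eef_rot: [-0.088, 0.702, -0.089, -0.701]
wrist_force: [-4.6, 0.2, 12.3]
opening: 0.002
```

```bash
cat > chk.py <<'E'
from h import *
plan([-100,-75,100])
p,d=ctrl.camera("side");W=cloud("side",p,d)
f=(W*1000-O)@F
# gutter floor/pin band
m=(np.abs(f[...,0]+100)<12)&(np.abs(f[...,1])<45)&(f[...,2]>5)&(f[...,2]<70)
print("gutter n",m.sum(),"z pct",np.percentile(f[m][:,2],[10,50,90]).round(1) if m.any() else 0)
r=(p[...,0]>130)&(p[...,1]<60)&(p[...,2]<60); r[:190]=0;r[:, :300]=0; r[300:]=0
m=(np.abs(f[...,1])<45)&(f[...,0]>5)&(f[...,0]<125)&(f[...,2]>75)&(f[...,2]<180)
print("tray x hist",np.histogram(f[m][:,0],bins=range(0,136,15))[0])
for a in range(10,126,8):
    k=m&(np.abs(f[...,0]-a)<4)&(np.abs(f[...,1])<30); print(a,np.median(f[k][:,2]).round(0) if k.any() else None,end="; ")
cv2.imwrite("pics/c%.2f.png"%ctrl.get_obs()["time_s"],cv2.resize(p[180:350,180:410,::-1],None,fx=3,fy=3))
E
python3 chk.py
```

```text
t 3.7 F now [ -89.3 -151.2   53.8] shift [-46.3 -76.2  10.5] rot [ 0.1 -0.1 -0. ] force [-4.6  0.2 12.3] open 0.0
gutter n 240 z pct [ 8.9 17.8 22. ]
tray x hist [ 19 323  99 248 147 188 161 192   6]
10 90.0; 18 91.0; 26 99.0; 34 100.0; 42 98.0; 50 94.0; 58 102.0; 66 105.0; 74 103.0; 82 100.0; 90 106.0; 98 109.0; 106 108.0; 114 108.0; 122 111.0;
```

Request:
step_arm:
  motion:
    - [1,0,0,0,0,0,255]
    - [2,0,0,0,0,0,255]
    - [3,0,0,0,0,0,255]
    - [4,0,0,0,0,0,255]
    - [4,0,0,0,0,0,255]

```text
time_s: 4.38
eef_pos: [0.488, -0.0811, 0.0498]
eef_rot: [-0.088, 0.702, -0.089, -0.701]
wrist_force: [-3.7, 1.1, 10.8]
opening: 0.003
```

Request:
step_arm:
  motion:
    - [0.5,0,0,0,0,0,255]
    - [1,0,0,0,0,0,255]
    - [1.5,0,0,0,0,0,255]
    - [2,0,0,0,0,0,255]
    - [2.5,0,0,0,0,0,255]
    - [3,0,0,0,0,0,255]
    - [3,0,0,0,0,0,255]

```text
time_s: 5.25
eef_pos: [0.4883, -0.0812, 0.047]
eef_rot: [-0.088, 0.702, -0.089, -0.701]
wrist_force: [-2.1, 2.0, 11.4]
opening: 0.002
```

```bash
python3 chk.py
```

```text
t 5.25 F now [ -88.6 -151.2   47. ] shift [-53.1 -76.2  11.1] rot [ 0.1 -0.1 -0. ] force [-2.1  2.  11.4] open 0.0
gutter n 244 z pct [ 8.  17.7 21.8]
tray x hist [ 75 285  75 315 109 248 130 186   0]
10 91.0; 18 94.0; 26 102.0; 34 102.0; 42 98.0; 50 100.0; 58 108.0; 66 110.0; 74 107.0; 82 110.0; 90 116.0; 98 117.0; 106 119.0; 114 116.0; 122 None;
```

Request:
step_arm:
  motion:
    - [0.5,0,0,0,0,0,255]
    - [1,0,0,0,0,0,255]
    - [1.5,0,0,0,0,0,255]
    - [2,0,0,0,0,0,255]
    - [2.5,0,0,0,0,0,255]
    - [3,0,0,0,0,0,255]
    - [3,0,0,0,0,0,255]
    - [3,0,0,0,0,0,255]

```text
time_s: 6.3
eef_pos: [0.4887, -0.0814, 0.0441]
eef_rot: [-0.088, 0.703, -0.089, -0.7]
wrist_force: [-2.0, 1.7, 11.9]
opening: 0.0
```

```bash
python3 chk.py
```

```text
t 6.3 F now [ -88.2 -151.3   44.1] shift [-55.9 -76.3  11.5] rot [ 0.1 -0.2 -0. ] force [-2.   1.7 11.9] open 0.0
gutter n 243 z pct [ 7.7 17.8 21.8]
tray x hist [127 248  79 333 106 272 108 189   0]
10 91.0; 18 98.0; 26 103.0; 34 102.0; 42 104.0; 50 103.0; 58 111.0; 66 112.0; 74 111.0; 82 113.0; 90 120.0; 98 119.0; 106 122.0; 114 116.0; 122 None;
```

Request:
step_arm:
  motion:
    - [0.5,0,0,0,0,0,255]
    - [1,0,0,0,0,0,255]
    - [1.5,0,0,0,0,0,255]
    - [2,0,0,0,0,0,255]
    - [2.5,0,0,0,0,0,255]
    - [3,0,0,0,0,0,255]
    - [3,0,0,0,0,0,255]
    - [3,0,0,0,0,0,255]

```text
time_s: 7.35
eef_pos: [0.4893, -0.0815, 0.0413]
eef_rot: [-0.088, 0.703, -0.089, -0.7]
wrist_force: [0.0, 0.9, 9.9]
opening: 0.001
```

```bash
python3 chk.py
```

```text
t 7.35 F now [ -87.7 -151.2   41.3] shift [-58.8 -76.2  11.9] rot [ 0.1 -0.3 -0. ] force [0.  0.9 9.9] open 0.0
gutter n 328 z pct [11.3 45.  48.9]
tray x hist [ 15  62 176 449  96 294 108 167   0]
10 None; 18 76.0; 26 76.0; 34 77.0; 42 81.0; 50 100.0; 58 114.0; 66 113.0; 74 112.0; 82 118.0; 90 124.0; 98 123.0; 106 126.0; 114 116.0; 122 None;
```

The force dropped by 2 N, and something now tops out at z≈47 in the gutter while the mid and back pins are still in the tray. I'll let the tray down slowly.

Request:
step_arm:
  motion:
    - [0,0,0,0,0,0,255]
    - [-1,0,0,0,0,0,255]
    - [-3,0,0,0,0,0,255]
    - [-5,0,0,0,0,0,255]
    - [-7,0,0,0,0,0,255]
    - [-9,0,0,0,0,0,255]
    - [-11,0,0,0,0,0,255]
    - [-13,0,0,0,0,0,255]
    - [-15,0,0,0,0,0,255]
    - [-17,0,0,0,0,0,255]

```text
time_s: 8.65
eef_pos: [0.4875, -0.081, 0.0576]
eef_rot: [-0.088, 0.702, -0.089, -0.701]
wrist_force: [-4.0, 0.1, 11.1]
opening: 0.002
```

Request:
step_arm:
  motion:
    - [-2,0,0,0,0,0,255]
    - [-4,0,0,0,0,0,255]
    - [-6,0,0,0,0,0,255]
    - [-8,0,0,0,0,0,255]
    - [-10,0,0,0,0,0,255]
    - [-12,0,0,0,0,0,255]
    - [-25,0,0,0,0,0,255]
    - [-50,0,0,0,0,0,255]
    - [-50,0,0,0,0,0,255]

```text
time_s: 9.78
eef_pos: [0.4888, -0.0815, 0.1086]
eef_rot: [-0.088, 0.703, -0.089, -0.7]
wrist_force: [0.9, 0.0, 1.1]
opening: 0.003
```

```bash
cat >> chk.py <<'E'
print()
m=(np.abs(f[...,0]+100)<14)&(np.abs(f[...,1])<70)&(f[...,2]>38)&(f[...,2]<51); print("pin y range",np.percentile(f[m][:,1],[1,99]).round(1),"x med",np.median(f[m][:,0]).round(1)); plan([-98,-75,100]); plan([-98,-75,29])
E
python3 chk.py; ls -t pics|head -1
```

```text
t 9.775 F now [ -88.1 -151.4  108.6] shift [  8.5 -76.4  11.8] rot [ 0.1 -0.3 -0. ] force [0.9 0.  1.1] open 0.0
gutter n 327 z pct [10.  44.9 48.5]
tray x hist [  9  17  17 187 182  94 204  74 117]
10 None; 18 None; 26 None; 34 None; 42 None; 50 85.0; 58 87.0; 66 94.0; 74 95.0; 82 91.0; 90 89.0; 98 94.0; 106 94.0; 114 93.0; 122 91.0; 
pin y range [-37.7  48.3] x med -104.6
t 9.825 F now [ -89.1 -151.3  107.3] shift [  7.3 -76.3   8.8] rot [ 0.1 -0.1 -0. ] force [-0.7 -1.1 -0.2] open 0.0
t 9.825 F now [ -89.1 -151.3  107.3] shift [ 78.3 -76.3   9. ] rot [ 0.1 -0.1 -0. ] force [-0.7 -1.1 -0.2] open 0.0
c9.82.png
```

View pics/c9.82.png

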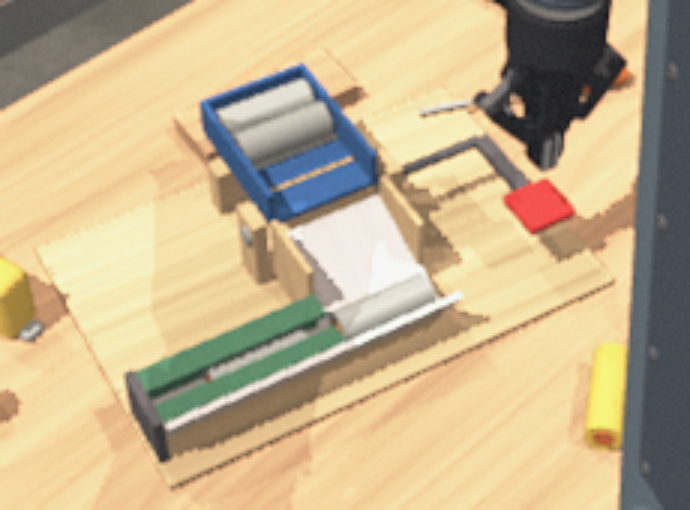

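Request:
step_arm:
  motion:
    - [0,-40,9,0,0,0,255]
    - [7,-76,9,0,0,0,255]
    - [35,-76,9,0,0,0,255]
    - [55,-76,9,0,0,0,255]
    - [70,-76,9,0,0,0,255]
    - [78,-76,9,0,0,0,255]
    - [78,-76,9,0,0,0,255]

```text
time_s: 10.7
eef_pos: [0.4969, -0.005, 0.0278]
eef_rot: [0.089, -0.701, 0.089, 0.702]
wrist_force: [0.2, 0.3, 0.1]
opening: 0.003
```

Run:
```python
from h import *
plan([-98,30,29])
o,r=state(); p,d=ctrl.camera("wrist"); cv2.imwrite("pics/w2.png",p[:,:,::-1])
```

```text
t 10.7 F now [-99.4 -75.3  27.8] shift [  -1.2 -105.3   -1.5] rot [0.1 0.1 0. ] force [0.2 0.3 0.1] open 0.0
```

View pics/w2.png

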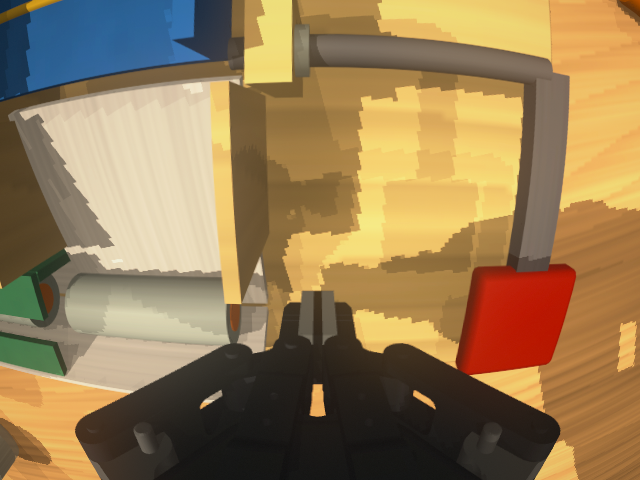

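The crop shows the tray level with two pins, the front pin in the gutter around (385,305), and the loaded pin's near end at (207,378). The wrist view has the pin's end face at (235,318), in line with the fingers at (318,310). Pushing along the gutter.

Request:
step_arm:
  motion:
    - [-1,-8,-1.5,0,0,0,255]
    - [-1,-14,-1.5,0,0,0,255]
    - [-1,-20,-1.5,0,0,0,255]
    - [-1,-25,-1.5,0,0,0,255]
    - [-1,-30,-1.5,0,0,0,255]
    - [-1,-35,-1.5,0,0,0,255]
    - [-1,-40,-1.5,0,0,0,255]
    - [-1,-45,-1.5,0,0,0,255]
    - [-1,-50,-1.5,0,0,0,255]

```text
time_s: 11.88
eef_pos: [0.5113, 0.0426, 0.0295]
eef_rot: [0.088, -0.702, 0.089, 0.702]
wrist_force: [-1.6, -5.3, 2.4]
opening: -0.002
```

Request:
step_arm:
  motion:
    - [0,-5,0,0,0,0,255]
    - [0,-10,0,0,0,0,255]
    - [0,-15,0,0,0,0,255]
    - [0,-20,0,0,0,0,255]
    - [0,-25,0,0,0,0,255]
    - [0,-30,0,0,0,0,255]

```text
time_s: 12.62
eef_pos: [0.5184, 0.0709, 0.0295]
eef_rot: [0.088, -0.701, 0.089, 0.702]
wrist_force: [-2.7, -10.4, 5.0]
opening: 0.004
```

```bash
python3 chk.py
```

```text
t 12.625 F now [-97.6   3.6  29.5] shift [-70.3  78.7   2.6] rot [ 0.1  0.  -0.2] force [ -2.7 -10.4   5. ] open 0.0
gutter n 325 z pct [12.7 42.2 58.2]
tray x hist [  1   4   2 147 156  85 179  70  90]
10 None; 18 None; 26 None; 34 None; 42 None; 50 82.0; 58 87.0; 66 94.0; 74 95.0; 82 91.0; 90 89.0; 98 94.0; 106 95.0; 114 93.0; 122 90.0; 
pin y range [-7.7 68.1] x med -104.5
t 12.675 F now [-97.5   4.2  29.6] shift [-70.3  79.3   0.6] rot [ 0.1  0.  -0.1] force [-2.2 -7.7  3.4] open 0.0
t 12.675 F now [-97.5   4.2  29.6] shift [ 0.7 79.2  0.6] rot [ 0.1  0.  -0.1] force [-2.2 -7.7  3.4] open 0.0
```

Request:
step_arm:
  motion:
    - [0,-3,0,0,0,0,255]
    - [0,-6,0,0,0,0,255]
    - [0,-9,0,0,0,0,255]
    - [0,-12,0,0,0,0,255]
    - [0,-15,0,0,0,0,255]
    - [0,-18,0,0,0,0,255]

```text
time_s: 13.42
eef_pos: [0.5229, 0.0882, 0.0295]
eef_rot: [0.088, -0.701, 0.09, 0.702]
wrist_force: [-2.7, -9.4, 3.8]
opening: -0.005
```

Request:
step_arm:
  motion:
    - [0,-1,0,0,0,0,255]
    - [0,-2,0,0,0,0,255]
    - [0,-3,0,0,0,0,255]
    - [0,-4,0,0,0,0,255]

```text
time_s: 13.92
eef_pos: [0.5238, 0.092, 0.0295]
eef_rot: [0.088, -0.701, 0.089, 0.702]
wrist_force: [-3.2, -9.4, 5.6]
opening: 0.003
```

Request:
step_arm:
  motion:
    - [0,-1,0,0,0,0,255]
    - [0,-2,0,0,0,0,255]
    - [0,-3,0,0,0,0,255]
    - [0,-4,0,0,0,0,255]

```text
time_s: 14.42
eef_pos: [0.524, 0.0925, 0.0295]
eef_rot: [0.085, -0.701, 0.091, 0.703]
wrist_force: [-9.5, -29.2, 9.4]
opening: 0.005
```

Run:
```python
from h import *
plan([-98,30,29])
p,d=ctrl.camera("side"); cv2.imwrite("pics/s3.png",cv2.resize(p[240:350,200:360,::-1],None,fx=5,fy=5,interpolation=cv2.INTER_CUBIC))
```

```text
t 14.425 F now [-97.6  25.9  29.5] shift [ 0.5 -4.1  0.4] rot [ 0.2  0.1 -0.5] force [ -9.5 -29.2   9.4] open 0.01
```

View pics/s3.png

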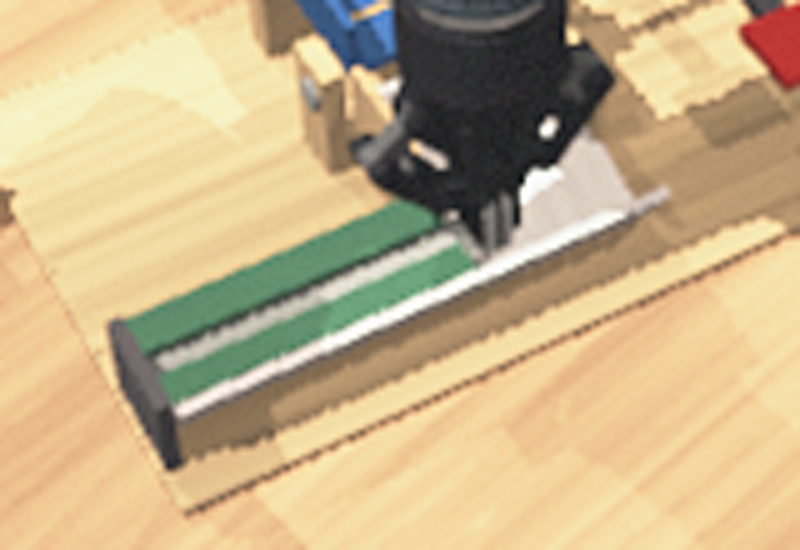

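The force jumped from 9 to about 30 N and the motion stopped. Pins fill the slot right to the closed end at (170,355), so they are home. Backing off.

Request:
step_arm:
  motion:
    - [0,3,0,0,0,0,255]
    - [0,8,0,0,0,0,255]
    - [0,20,0,0,0,0,255]
    - [0,35,0,0,0,0,255]
    - [-40,35,0,0,0,0,255]
    - [-90,35,0,0,0,0,255]
    - [-150,90,0,0,0,0,255]
    - [-150,150,0,0,0,0,255]
    - [-150,200,0,0,0,0,255]
    - [-150,200,0,0,0,0,255]

```text
time_s: 15.72
eef_pos: [0.4745, -0.1006, 0.1798]
eef_rot: [-0.09, 0.702, -0.091, -0.701]
wrist_force: [-0.1, 0.5, 0.3]
opening: 0.004
```

Run:
```python
from h import *
plan([-98,30,29])
for n in("side","top"):
    p,d=ctrl.camera(n); f=(cloud(n,p,d)*1000-O)@F
    m=(np.abs(f[...,0]+100)<5)&(f[...,1]>-60)&(f[...,1]<215)&(f[...,2]>40)&(f[...,2]<50); y=f[m][:,1]
    print(n,"slot top y pct",np.percentile(y,[1,5,95,99]).round(1)); print(np.histogram(y,bins=range(0,221,10))[0])
    m=(f[...,0]>-110)&(f[...,0]<-95)&(f[...,1]>-40)&(f[...,1]<30); print("gutter z p90",np.percentile(f[m][:,2],90).round(1))
    if n=="side": cv2.imwrite("pics/s4.png",cv2.resize(p[180:350,180:410,::-1],None,fx=3,fy=3))
    else:
        q=np.load("top0.npz")["p"]; cv2.imwrite("pics/t4.png",p[:,:,::-1])
```

```text
t 15.725 F now [ -97.2 -173.4  179.8] shift [ 150.6 -203.6    2. ] rot [-0.3 -0.1 -0.1] force [-0.1  0.5  0.3] open 0.0
side slot top y pct [ 42.2  47.9 191.9 204.7]
[ 0  0  0  0 14 14 12 15 14 14 14 15 15 16 13 13 13 16 13 11  3  0]
gutter z p90 19.9
top slot top y pct [ 40.5  46.8 192.9 199.9]
[ 0  0  0  1 18 17 17 16 16 16 15 15 14 17 16 15 17 15 18 14  3  0]
gutter z p90 23.1
```

View pics/s4.png

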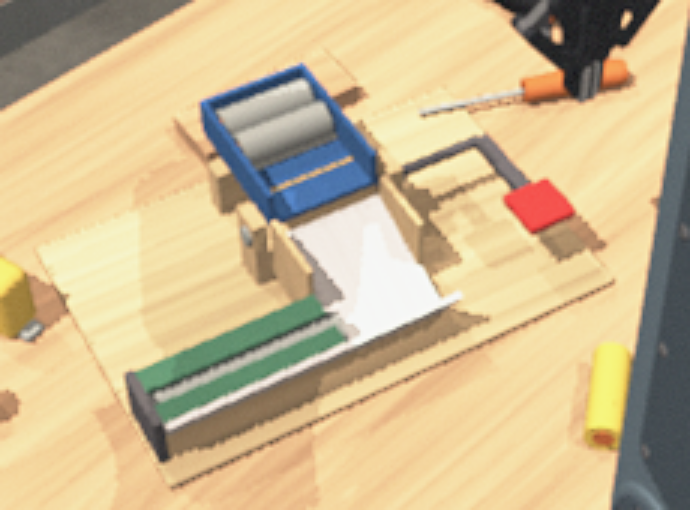

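View pics/t4.png

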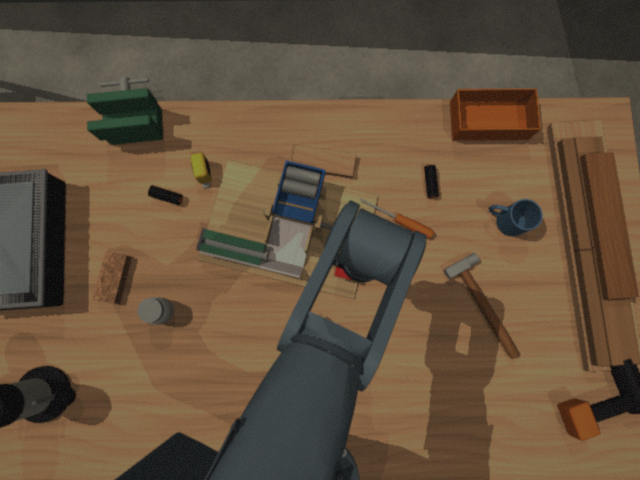

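The side view shows two pins in the level tray and the slot full of pins from the closed end (150,395) to just outside the mouth (345,325). In the top view the bystanders are where they began. The row of pins spans y≈41–200, as expected, and the arm is clear with no force. Handing in.

```bash
python3 -c "
from bench import ctrl
print(ctrl.hand_in())"
```

```text
the job is handed in; nothing more can be done
None
```

I did the whole job and handed it in at about 16 s of the 58 s allowed. The hand-in gives no verdict, but none of my checks failed.

- **Tipping:** I pressed the red pad slowly. The front pin rolled out at about 0.25–0.28 rad, worked out from how far the pad had sunk. The press force dropped by about 2 N and a pin showed in the gutter, then I let the tray down slowly.
- **Pushing:** I pushed the pin along the gutter at about 10 N. The force then jumped to about 30 N and movement stopped, so both pins were against the closed end. I backed off and lifted clear.
- **Last checks:**
  - **Tube:** depth from both cameras shows pins filling it from y ≈ 41 to 200 mm, where fully home is 40 to 200.
  - **Tray and bench:** the tray looks level with two pins in it, and the bystanders are where they started by eye. I did not measure their positions.
  - **Wrist force:** it reads about zero.
- **Disagreement:** the first tube measurement put its axis about 13 mm off the given position, and the pad and tray did not. I took this as seeing only one strip of the slotted roof and went by the pad and tray, and the push ran straight.

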